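# Brake the carriage, seat the injector coupling, release the brake

## Task

Push the red brake lever of the injector carriage down until it locks. With the carriage locked, push the yellow plate to slide the coupling onto the injector's end and press it on with about 18 N, never more than 25 N, so that the rubber seal stays squeezed; then back off and flick the red lever up again to release the brake. Do not let the carriage roll away (up to a centimetre is all right), and leave the other things on the bench alone.

Things in the scene. Friction and masses are not known exactly. Their poses are not given: they have to be found in the camera images.
- carriage: Teal carriage on two rails of a fixed dark steel bed (370 x 230 mm). Origin: centre of the top of its deck (210 mm along x, 125 along y), 57 mm above the table. It rolls along its x axis, which points away from the robot within 0.35 rad; z up. Unbraked it rolls at about 2 N, braked it holds 25 N and more; the coupling slides only at 7 N, so brake first.
- brake_hinge (a point): Hinge of the brake lever, on the carriage's +y side, 42 mm above the table. The hinge axis is the carriage's x axis; the lever points to +y from it: a steel bar 16 mm wide (along x) and 8 mm thick that ends in the red tread. The tread's top face runs 10 mm above the hinge axis when the lever is level. Rubber pad under the lever 24 mm from the hinge.
- brake_tread (a point): Centre of the red tread at the lever's end, 92.5 mm from the hinge: 24 mm wide (carriage x), 45 mm long along the lever, 12 mm thick. Lever up: 0.85 rad above level, tread 114 mm above the table. Locked: nearly level, tread 45 to 60 mm above the table, free below and at both sides, so it can be pinched across its width or hooked from below. Axes as the carriage's when up.
- brake (a joint): Lever angle in rad: 0 up (released), grows as pushed down. An over-centre spring holds it up below 0.55 and snaps it down beyond; locked, its pad bites on the bed's strip between 0.7 and 0.87 (differs with wear). Pushing down takes about 12 N at the tread's centre, lifting 5 to 8 N, both falling to nothing at 0.55; past that it moves on by itself to its end.
- coupling (a joint): Travel of the coupling slide along the carriage's x, in m; grows towards the injector. It slides stiffly, at about 7 N, and stays where it is left. It meets the injector 13 to 41 mm further on than where it starts (at a reading of 25 to 41 mm).
- seal_face (a point): Centre of the front face of the black rubber seal (22 mm diameter) at the coupling's +x end, 28 mm above the deck.
- seal (a joint): How far the seal is squeezed back, in m: 0 free, 6 mm at most. It takes 5 N per mm on top of the 7 N that moves the slide: a push of 18 N gives about 2.2 mm; when the push ends the slide's friction keeps about 1.4 mm (7 N). More than 0.8 mm must stay; more than 3.8 mm crushes it.
- injector_inlet (a point): Centre of the face of the injector's inlet (20 mm diameter), which the seal is pressed on. The injector lies along x in a cradle on the carriage, held firmly; how far along differs.
- spare_injector: Bystander: loose steel and brass injector, 147 mm long, 25 mm diameter, lying beside the bed on the side away from the brake.
- spanner: Bystander: loose steel spanner, 160 mm long, lying on the left.
- nozzle_cup: Bystander: loose aluminium cup, 64 mm diameter, 50 mm high, beside the bed beyond the brake lever; origin under its centre.
- spray_can: Bystander: loose dark spray can with orange cap, 58 mm diameter, 190 mm high; origin under its centre.
- gas_bottle: Bystander: loose yellow gas bottle, 68 mm diameter, 200 mm high; origin under its centre.
- screwdriver: Bystander: loose blue screwdriver, 190 mm long.
- push_plate: The coupling's upright yellow push plate: 60 mm wide (y), 72 mm high, 10 mm thick. Origin in the middle of its -x face, the face to push, 32 mm under its top edge, 102 mm above the table. Pushed towards the carriage's +x. Axes as the carriage's.

How it is judged:
By the outcome, as a careful person would: the job done as asked, in the order asked, and still so for the second after the job is handed in, with the robot touching nothing.
It also fails if it takes over 72 s, if anything falls off the work surface, if the arm or the gripper's body presses on something with over 40 N, if the wrist force passes 120 N, or if a joint passes its speed limit or range.

## Robot

A 6-joint arm with a two-finger parallel gripper is mounted at the origin on the work surface. World frame = base frame: x ahead of the robot, y to its left, z up, the work surface at z = 0. Lengths are in m, angles in degrees, forces in N, time in s.
With the tool pointing down it reaches from about 0.4 to 0.825 m from the base axis. Payload 7 kg.
Tool frame: the origin (TCP) lies midway between the tips of the shut fingers; the grasp point (between the pads) lies 19 mm behind it; z points along the fingers, y is the line along which they close (so a half turn about z gives the same grasp; the last joint's range is limited). The gripper opens to 88 mm and grips with 3 to 60 N. Pads are 19 mm wide; open, the fingers measure 130 mm over their backs; the gripper's body (78 mm by 193 mm) begins 47 mm behind the grasp point.
Start: joints at [-56.488, 20.546, 0.682, 0, -70.136, -16.507], TCP at [0.197, -0.645, 0.227] pointing down, gripper open.
Joint ranges: [-176.03, 176.03], [-82.01, 121.73], [-58.28, 71.71], [-173.87, 95.51], [-174.79, -0.11], [-173.66, 173.66]. Speed limits (degrees/s): [136.94, 136.94, 172.46, 180, 180, 180].

## Interface

Orientations are given as [roll, pitch, yaw] about the fixed x, y, z axes, in that order (R = Rz(yaw) Ry(pitch) Rx(roll)).
In Python, from plant import r gives the robot as it stands. The module is installed in compiled form; this text tells all that it offers.
- The arm moves only by the tool play_rows, never from a script. Its argument "rows" is a list of rows, each an object with "slide": the shift along the tool's x, y, z as a fraction of full scale, a list of three; "delta_rot": the turn, a rotation vector about the tool's x, y, z as a fraction of full scale, a list of three; "fingers": the opening, from -1 (shut) to 1 (fully open). In form: [{"slide": [x, y, z], "delta_rot": [rx, ry, rz], "fingers": fingers}, ...]. A call has 1 to 8 rows; each row shifts and turns the commanded pose from where the row before left it, along the tool's axes as they then stand; what a row does not reach is not made up. Full scale, the value 1, is 0.15 m for a shift and 0.08 rad for a turn. A row lasts 1/8 s, in which the tool goes at most 62.5 mm and 10.7 degrees, less where a joint would pass 70% of its speed; a pose out of reach is approached as far as the arm can. A call with a number of a shift or a turn outside -1 to 1 is refused whole. A call with a gripper value outside its range is refused whole. The fingers move at their own pace and stop on an object; "squeeze" is the grip in N (left out, the last holds). Time passes only in rows, so rows that do not move let the fingers close. It gives the time, the measured TCP pose, the force, the opening and the grip force at its end, in the units of the state.
- r.get_state(): the state, without advancing time (a new reading comes with each control period).
- r.capture(name): name is "scene" or "top" or "wrist"; returns a dict with "image" (480x640x3 uint8, blue, green, red), "fx", "fy", "cx", "cy" (pixels), "distortion" ([k1, k2, p1, p2, k3] as OpenCV has them; the pictures are not rectified), "R" (3x3) and "t" (3): a world point X has camera coordinates R X + t; the wrist camera has in their place "T_tool_cam" (4x4, takes a point from camera to tool coordinates, whose origin is the TCP and whose axes are the flange's). Camera axes: x right, y down, z forward; pixel columns grow to the right and rows downward; lengths in m; the calibration is good to about 2 mm. A picture is of the moment at which its call begins: read the wrist's pose just before it. There is no depth.
- r.close_job(): hands the job in; it is judged then, once.
The state is a dict: "time_s": time; "joints": joint angles; "qd": joint speeds; "joint_torque": joint torques, N m; "tcp_pos": TCP position; "eef_rot": TCP orientation; "contact_force": force on the tool from outside, world axes, zero at the start; "moment": the same for the moment, N m; "gripper_width": finger opening in m; "gripper_force": force on a finger pad.
Only numpy, scipy, OpenCV 4.12 (cv2) and the standard library are available. Lean on these libraries where they do the work, as an engineer would, in place of code of your own. Each camera call takes 0.05 s, during which the arm holds its last target. There are 200 camera calls.

## Working session

There is one attempt and no reset: what is moved stays moved. The work goes in short steps, Python scripts to look and compute and a tool call to move; the robot and the scene stay as the last step left them, time stands still between calls to the robot, and variables do not carry over. Pictures are saved under pics/ and viewed, at most 10 in all, crops included, and the job is handed in when it is done.

Besides the shell and the picture viewer there is one more tool, called after "Emit:" as name(argument=value, ...) on one line, values as JSON. play_rows: Moves the arm, as the interface text tells. Shift numbers are shares of 0.15 m and turn numbers shares of 0.08 rad, none past 1 either way. Its arguments: {"type":"object","properties":{"rows":{"type":"array"},"squeeze":{"type":"number"}},"required":["rows"]}

```bash
mkdir -p pics; cat > h.py <<'E'
import numpy as np, cv2
from plant import r
from scipy.spatial.transform import Rotation as Ro
def ray(c,uv):
    K=np.array([[c['fx'],0,c['cx']],[0,c['fy'],c['cy']],[0,0,1.]])
    p=cv2.undistortPoints(np.array([[uv]],float),K,np.array(c['distortion'],float))[0,0]
    R=np.array(c['R']);t=np.array(c['t'])
    return -R.T@t, R.T@np.array([p[0],p[1],1])
def onz(c,uv,z):
    o,d=ray(c,uv); return o+d*(z-o[2])/d[2]
def proj(c,X):
    K=np.array([[c['fx'],0,c['cx']],[0,c['fy'],c['cy']],[0,0,1.]])
    return cv2.projectPoints(np.array([X],float).reshape(-1,1,3),cv2.Rodrigues(np.array(c['R']))[0],np.array(c['t'],float),K,np.array(c['distortion'],float))[0].reshape(-1,2)
def wrist():
    s=r.get_state(); c=r.capture('wrist')
    T=np.eye(4);T[:3,:3]=Ro.from_euler('xyz',s['eef_rot'],degrees=True).as_matrix();T[:3,3]=s['tcp_pos']
    W=np.linalg.inv(T@np.array(c['T_tool_cam'])); c['R']=W[:3,:3];c['t']=W[:3,3]; return c
E
python3 - <<'E'
from h import *
import pickle
print(r.get_state())
d={}
for n in('scene','top'):
    c=r.capture(n); d[n]=c; cv2.imwrite(f'pics/{n}0.png',c['image']); print(n,-np.array(c['R']).T@np.array(c['t']))
pickle.dump(d,open('d.pkl','wb'))
E
```

```text
{'time_s': 0.0, 'joints': array([-5.64883451e+01,  2.05927389e+01,  6.33869758e-01, -2.05409874e-02,
       -7.01367580e+01, -1.65071147e+01]), 'qd': array([-0.08401598,  0.09576217, -0.03652986, -0.06081594, -0.02634566,
        0.04524525]), 'joint_torque': array([ 1.10818610e-04, -5.82724214e+01,  2.93062305e+01,  6.99745148e+00,
        7.05741797e-03, -1.54878280e-04]), 'tcp_pos': array([ 0.19723441, -0.64502281,  0.22560739]), 'eef_rot': array([ 1.79902827e+02, -8.65981374e-03, -1.63002448e+02]), 'contact_force': array([-0.3112152 , -0.21233404, -0.1924723 ]), 'moment': array([0.02272659, 0.04393928, 0.01900665]), 'gripper_force': 0.0, 'gripper_width': 0.08767703798792009}
scene [1.00725422 0.73849265 0.99135965]
top [0.51488382 0.01834142 1.24536434]
```

View pics/top0.png

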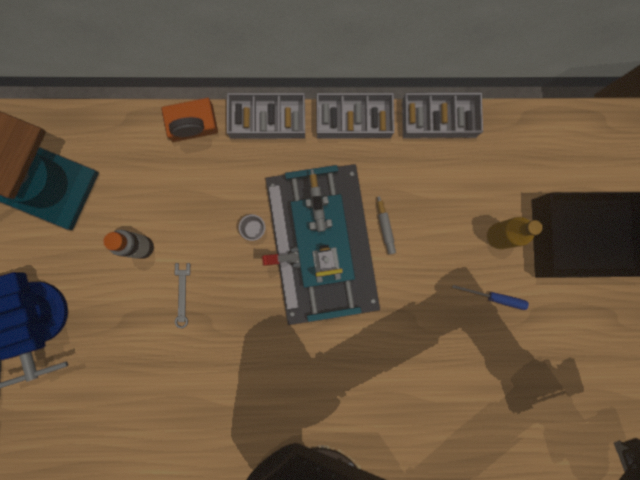

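View pics/scene0.png

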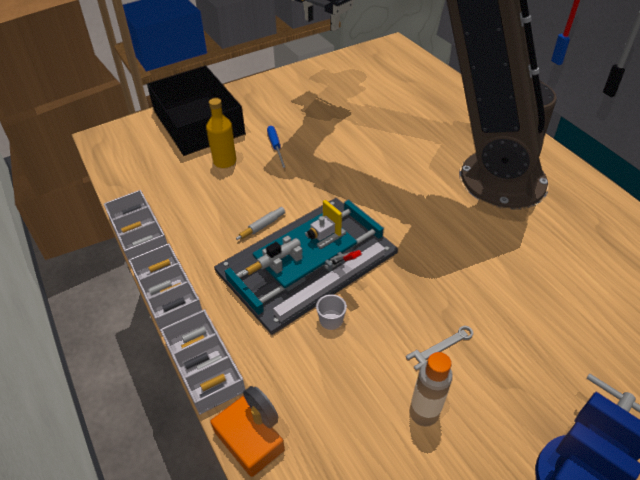

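The top view shows the red tread at about (270,259), the yellow plate at (328,272) and the bed spanning (265..380, 165..323). The scene view shows the tread at (350,256) and the plate at (332,219). Nothing blocks access from above.

```bash
cat > m.py <<'E'
from h import *
import pickle
d=pickle.load(open('d.pkl','rb'))
def comp(c,f,box):
    h=cv2.cvtColor(c['image'],cv2.COLOR_BGR2HSV).astype(int); m=f(h).astype(np.uint8)
    k=np.zeros_like(m);x0,y0,x1,y1=box;k[y0:y1,x0:x1]=m[y0:y1,x0:x1]
    n,l,s,ce=cv2.connectedComponentsWithStats(k); i=1+np.argmax(s[1:,4])
    return (l==i).astype(np.uint8),s[i],ce[i]
red=lambda h:((h[...,0]<6)|(h[...,0]>174))&(h[...,1]>150)&(h[...,2]>60)
yel=lambda h:(h[...,0]>22)&(h[...,0]<33)&(h[...,1]>170)&(h[...,2]>90)
def tri(uv1,uv2):
    (o1,d1),(o2,d2)=ray(d['top'],uv1),ray(d['scene'],uv2)
    A=np.stack([d1,-d2],1); s=np.linalg.lstsq(A,o2-o1,rcond=None)[0]
    p,q=o1+s[0]*d1,o2+s[1]*d2; return (p+q)/2,np.linalg.norm(p-q)
if __name__=='__main__':
    B={'top':(255,160,390,330),'scene':(215,190,400,330)}
    for nm,f in(('red',red),('yel',yel)):
        ce={}
        for n in B:
            m,s,ce[n]=comp(d[n],f,B[n]); q=cv2.minAreaRect(cv2.findNonZero(m)); print(nm,n,s,ce[n],cv2.boxPoints(q).round(1).tolist())
        print(tri(ce['top'],ce['scene']))
    t=d['top']
    for uv in((266,178),(355,166),(379,310),(290,323)): print('bed',onz(t,uv,.015).round(3))
    for uv in((270,259),): print(onz(t,uv,.12))
E
python3 m.py
python3 -c "
from h import *
import pickle
d=pickle.load(open('d.pkl','rb'))
a=cv2.resize(d['top']['image'][220:300,250:370],None,fx=6,fy=6,interpolation=cv2.INTER_CUBIC)
cv2.imwrite('pics/c.png',a)"
```

```text
red top [262 254  16  11 134] [269.63432836 259.20149254] [[261.79998779296875, 255.1999969482422], [276.3999938964844, 254.0], [277.20001220703125, 263.29998779296875], [262.6000061035156, 264.5]]
red scene [343 250  18  11 110] [352.03636364 254.92727273] [[341.8999938964844, 254.6999969482422], [359.29998779296875, 248.89999389648438], [361.5, 255.5], [344.1000061035156, 261.29998779296875]]
(array([0.56791094, 0.10617636, 0.11750413]), np.float64(0.0023285418295585464))
yel top [327 271   8   2  10] [330.3 271.6] [[327.0, 271.0], [334.0, 271.0], [334.0, 272.0], [327.0, 272.0]]
yel scene [323 200  19  36 327] [332.55963303 215.17737003] [[316.79998779296875, 204.8000030517578], [329.5, 196.3000030517578], [350.29998779296875, 227.5], [337.6000061035156, 235.89999389648438]]
(array([ 0.53634085, -0.02962729,  0.10385707]), np.float64(0.0034656778557038376))
bed [0.775 0.123 0.015]
bed [ 0.804 -0.1    0.015]
bed [ 0.444 -0.153  0.015]
bed [0.415 0.066 0.015]
[0.5672805  0.10581393 0.12      ]
```

View pics/c.png

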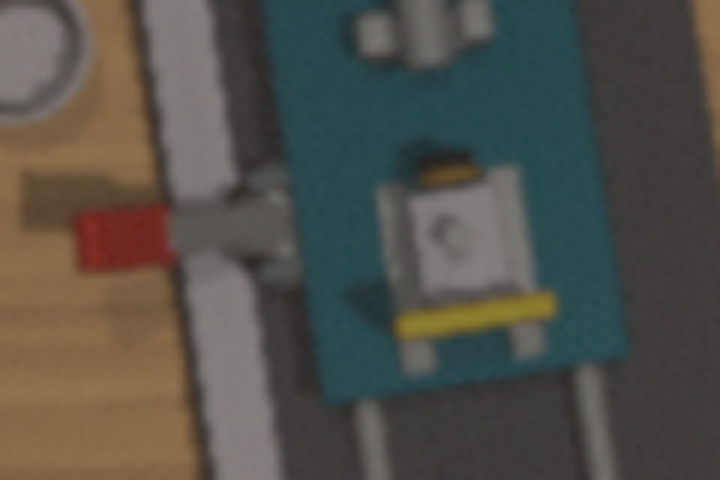

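```bash
cat > plan.py <<'E'
from h import *
def plan(p,yaw,n,start=None):
    s=r.get_state(); p0=np.array(s['tcp_pos']); R=Ro.from_euler('xyz',s['eef_rot'],degrees=True)
    Rt=Ro.from_euler('xyz',[180,0,yaw],degrees=True); w=(R.inv()*Rt).as_rotvec()/n; dp=(np.array(p)-p0)/n
    for i in range(n):
        print((R.inv().apply(dp)/.15).round(3).tolist(),(w/.08).round(2).tolist()); R=R*Ro.from_rotvec(w)
E
python3 - <<'E'
from m import *
from plan import plan
t=d['top']
print('plate top',onz(t,(329.3,272.5),.134),'ends',onz(t,(250+397/6,220+328/6),.134),onz(t,(250+555/6,220+302/6),.134))
print('cup',onz(t,(251,227),.05),onz(t,(238,227),.05),onz(t,(266,227),.05))
plan([.53,.03,.33],-81.3,18)
E
```

```text
plate top [ 0.53519619 -0.02704807  0.134     ] ends [0.53069599 0.00227521 0.134     ] [ 0.53970584 -0.05658044  0.134     ]
cup [0.64800594 0.15663252 0.05      ] [0.64826261 0.18775009 0.05      ] [0.64770831 0.12066144 0.05      ]
[-0.191, 0.203, -0.038] [0.0, 0.0, -0.99]
[-0.206, 0.187, -0.038] [0.0, 0.0, -0.99]
[-0.221, 0.17, -0.038] [0.0, 0.0, -0.99]
[-0.233, 0.152, -0.038] [0.0, 0.0, -0.99]
[-0.245, 0.134, -0.038] [0.0, 0.0, -0.99]
[-0.255, 0.114, -0.038] [0.0, 0.0, -0.99]
[-0.263, 0.093, -0.038] [0.0, 0.0, -0.99]
[-0.269, 0.072, -0.039] [0.0, 0.0, -0.99]
[-0.274, 0.051, -0.039] [0.0, 0.0, -0.99]
[-0.277, 0.029, -0.039] [0.0, 0.0, -0.99]
[-0.279, 0.007, -0.039] [0.0, 0.0, -0.99]
[-0.278, -0.015, -0.039] [0.0, 0.0, -0.99]
[-0.276, -0.037, -0.039] [0.0, 0.0, -0.99]
[-0.272, -0.059, -0.039] [0.0, 0.0, -0.99]
[-0.267, -0.08, -0.039] [0.0, 0.0, -0.99]
[-0.26, -0.101, -0.039] [0.0, 0.0, -0.99]
[-0.251, -0.122, -0.039] [0.0, 0.0, -0.99]
[-0.24, -0.141, -0.039] [0.0, 0.0, -0.99]
```

Emit:
play_rows(rows=[{"slide":[-0.19,0.2,-0.04],"delta_rot":[0,0,-0.99],"fingers":-1},{"slide":[-0.21,0.19,-0.04],"delta_rot":[0,0,-0.99],"fingers":-1},{"slide":[-0.22,0.17,-0.04],"delta_rot":[0,0,-0.99],"fingers":-1},{"slide":[-0.23,0.15,-0.04],"delta_rot":[0,0,-0.99],"fingers":-1},{"slide":[-0.245,0.13,-0.04],"delta_rot":[0,0,-0.99],"fingers":-1},{"slide":[-0.255,0.11,-0.04],"delta_rot":[0,0,-0.99],"fingers":-1},{"slide":[-0.26,0.09,-0.04],"delta_rot":[0,0,-0.99],"fingers":-1},{"slide":[-0.27,0.07,-0.04],"delta_rot":[0,0,-0.99],"fingers":-1}])

```text
time_s: 1.1
tcp_pos: [0.3466, -0.3462, 0.2745]
eef_rot: [180.0, 0.0, -126.6]
contact_force: [0.8, -0.0, -0.0]
gripper_width: 0.0132
gripper_force: 0.0
```

Emit:
play_rows(rows=[{"slide":[-0.27,0.05,-0.04],"delta_rot":[0,0,-0.99],"fingers":-1},{"slide":[-0.28,0.03,-0.04],"delta_rot":[0,0,-0.99],"fingers":-1},{"slide":[-0.28,0.01,-0.04],"delta_rot":[0,0,-0.99],"fingers":-1},{"slide":[-0.28,-0.015,-0.04],"delta_rot":[0,0,-0.99],"fingers":-1},{"slide":[-0.28,-0.04,-0.04],"delta_rot":[0,0,-0.99],"fingers":-1},{"slide":[-0.27,-0.06,-0.04],"delta_rot":[0,0,-0.99],"fingers":-1},{"slide":[-0.27,-0.08,-0.04],"delta_rot":[0,0,-0.99],"fingers":-1},{"slide":[-0.26,-0.1,-0.04],"delta_rot":[0,0,-0.99],"fingers":-1}])

```text
time_s: 2.1
tcp_pos: [0.4944, -0.045, 0.3226]
eef_rot: [180.0, 0.0, -90.2]
contact_force: [0.8, -1.3, -0.9]
gripper_width: 0.0003
gripper_force: 0.0
```

Emit:
play_rows(rows=[{"slide":[-0.25,-0.12,-0.04],"delta_rot":[0,0,-0.99],"fingers":-1},{"slide":[-0.24,-0.14,-0.04],"delta_rot":[0,0,-0.99],"fingers":-1},{"slide":[0,0,0],"delta_rot":[0,0,0],"fingers":-1},{"slide":[0,0,0],"delta_rot":[0,0,0],"fingers":-1}])

```text
time_s: 2.6
tcp_pos: [0.5304, 0.0284, 0.3341]
eef_rot: [179.9, -0.0, -81.3]
contact_force: [-0.4, -0.6, 0.4]
gripper_width: 0.0003
gripper_force: 0.0
```

```bash
python3 - <<'E'
from h import *
c=wrist(); cv2.imwrite('pics/w0.png',c['image'])
import pickle;pickle.dump(c,open('w0.pkl','wb'))
print(r.get_state(), proj(c,[[.568,.106,.114],[.535,-.027,.134]]))
E
```

```text
{'time_s': 2.65, 'joints': array([ 2.41868746e+01,  3.82302352e+00, -6.96495038e+00, -3.06877393e-03,
       -7.92564573e+01, -1.55399186e+01]), 'qd': array([-0.5692428 , -0.47019385, -0.03685746,  0.08378562, -0.01246935,
        0.06221447]), 'joint_torque': array([ 4.95489892e-01, -3.55434966e+01,  3.07588434e+01,  7.29557008e+00,
        3.32579599e-02,  2.62237510e-03]), 'tcp_pos': array([0.53032445, 0.02795538, 0.33423592]), 'eef_rot': array([ 1.79956385e+02, -8.99920951e-03, -8.13536138e+01]), 'contact_force': array([-0.45217695, -0.88650162,  0.05147285]), 'moment': array([ 0.04586229,  0.08977704, -0.00465666]), 'gripper_force': 0.0, 'gripper_width': 0.0006340847575185504} [[273.65166011 276.36194603]
 [327.42191797 146.04983176]]
```

View pics/w0.png

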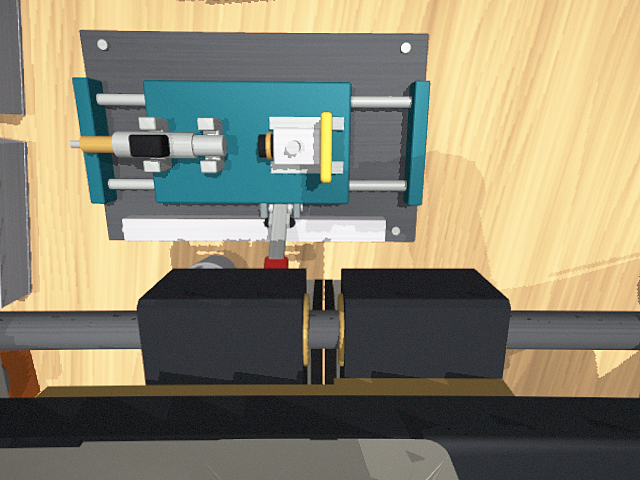

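The wrist view shows the plate at (326,147), the tread peeking out at (276,263), the seal at about (258,147) and the inlet at about (227,147). This agrees with the triangulation: the plate was predicted at (327,146). Next I go over the tread.

Emit:
play_rows(rows=[{"slide":[-0.155,-0.08,0.2],"delta_rot":[0,0,0],"fingers":-1},{"slide":[-0.155,-0.08,0.2],"delta_rot":[0,0,0],"fingers":-1},{"slide":[-0.155,-0.08,0.26],"delta_rot":[0,0,0],"fingers":-1},{"slide":[-0.155,-0.08,0.3],"delta_rot":[0,0,0],"fingers":-1},{"slide":[0,0,0.3],"delta_rot":[0,0,0],"fingers":-1},{"slide":[0,0,0],"delta_rot":[0,0,0],"fingers":-1},{"slide":[0,0,0],"delta_rot":[0,0,0],"fingers":-1}])

```text
time_s: 3.52
tcp_pos: [0.5651, 0.1272, 0.1475]
eef_rot: [-179.9, 0.0, -81.3]
contact_force: [1.0, 0.0, 1.1]
gripper_width: 0.0006
gripper_force: 0.0
```

Emit:
play_rows(rows=[{"slide":[0,0,0.05],"delta_rot":[0,0,0],"fingers":-1},{"slide":[0,0,0.05],"delta_rot":[0,0,0],"fingers":-1},{"slide":[0,0,0.03],"delta_rot":[0,0,0],"fingers":-1},{"slide":[0,0,0],"delta_rot":[0,0,0],"fingers":-1}])

```text
time_s: 4.03
tcp_pos: [0.5682, 0.1299, 0.1302]
eef_rot: [-179.4, 0.1, -81.2]
contact_force: [0.5, 3.9, 16.3]
gripper_width: 0.0003
gripper_force: 7.5
```

Emit:
play_rows(rows=[{"slide":[0,0,0.03],"delta_rot":[0,0,0],"fingers":-1},{"slide":[0,0,0.03],"delta_rot":[0,0,0],"fingers":-1},{"slide":[0,0,0.03],"delta_rot":[0,0,0],"fingers":-1},{"slide":[0,0,0],"delta_rot":[0,0,0],"fingers":-1}])

```text
time_s: 4.53
tcp_pos: [0.5749, 0.138, 0.1228]
eef_rot: [-178.4, 0.7, -81.0]
contact_force: [-2.9, 28.6, 40.1]
gripper_width: 0.0002
gripper_force: 24.5
```

The tip is wedging on the tread's outer edge, so it sits too far out. I'll back up and check.

Emit:
play_rows(rows=[{"slide":[0,0,-0.1],"delta_rot":[0,0,0],"fingers":-1},{"slide":[0,0,-0.15],"delta_rot":[0,0,0],"fingers":-1},{"slide":[0,0,0],"delta_rot":[0,0,0],"fingers":-1}])

```text
time_s: 4.9
tcp_pos: [0.5652, 0.1281, 0.152]
eef_rot: [-179.8, 0.1, -81.3]
contact_force: [-0.1, -0.2, -0.2]
gripper_width: 0.0004
gripper_force: 0.0
```

```bash
python3 - <<'E'
from h import *
print(r.get_state()['tcp_pos'],r.get_state()['eef_rot'])
c=r.capture('scene'); a=cv2.resize(c['image'][150:330,220:420],None,fx=3.3,fy=3.3,interpolation=cv2.INTER_CUBIC); cv2.imwrite('pics/s1.png',a)
E
```

```text
[0.56516447 0.12808095 0.15200816] [-1.79791950e+02  6.65485449e-02 -8.12965176e+01]
```

View pics/s1.png

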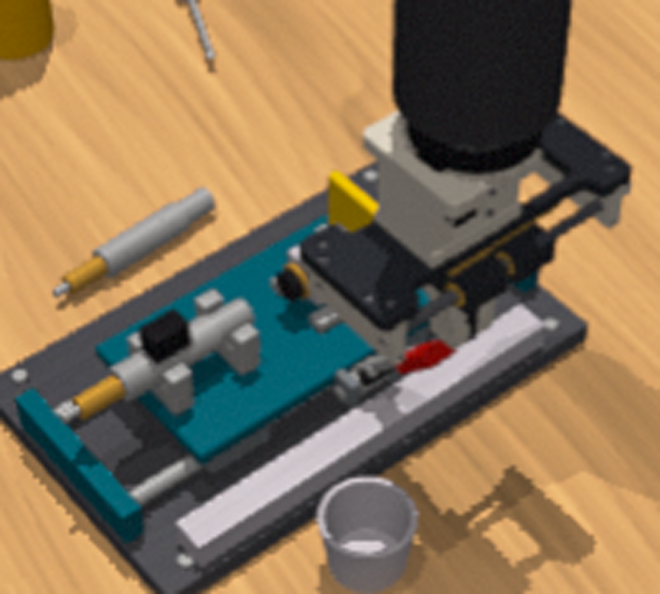

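The scene view shows the lever (red, about (425,357) in the crop) still up and the carriage in place. The tool must go about 28 mm inward and then follow the tread's arc.

Emit:
play_rows(rows=[{"slide":[0.09,0,0],"delta_rot":[0,0,0],"fingers":-1},{"slide":[0.095,0,0.05],"delta_rot":[0,0,0],"fingers":-1},{"slide":[0,0,0.06],"delta_rot":[0,0,0],"fingers":-1},{"slide":[0,0,0.04],"delta_rot":[0,0,0],"fingers":-1},{"slide":[0,0,0],"delta_rot":[0,0,0],"fingers":-1}])

```text
time_s: 5.58
tcp_pos: [0.568, 0.0997, 0.1269]
eef_rot: [179.9, -0.1, -81.3]
contact_force: [0.4, -2.1, 0.1]
gripper_width: 0.0002
gripper_force: 0.7
```

Emit:
play_rows(rows=[{"slide":[-0.035,0,0.045],"delta_rot":[0,0,0],"fingers":-1},{"slide":[-0.035,0,0.045],"delta_rot":[0,0,0],"fingers":-1},{"slide":[0,0,0],"delta_rot":[0,0,0],"fingers":-1}])

```text
time_s: 5.95
tcp_pos: [0.5685, 0.1116, 0.1157]
eef_rot: [-179.8, 0.0, -81.2]
contact_force: [-0.2, -2.0, 9.4]
gripper_width: 0.0002
gripper_force: 4.0
```

Emit:
play_rows(rows=[{"slide":[-0.03,0,0.05],"delta_rot":[0,0,0],"fingers":-1},{"slide":[-0.03,0,0.05],"delta_rot":[0,0,0],"fingers":-1},{"slide":[0,0,0],"delta_rot":[0,0,0],"fingers":-1}])

```text
time_s: 6.32
tcp_pos: [0.567, 0.1209, 0.1001]
eef_rot: [-179.8, 0.1, -81.2]
contact_force: [2.6, 0.9, 5.0]
gripper_width: 0.0002
gripper_force: 2.4
```

Emit:
play_rows(rows=[{"slide":[-0.025,0,0.05],"delta_rot":[0,0,0],"fingers":-1},{"slide":[-0.025,0,0.05],"delta_rot":[0,0,0],"fingers":-1},{"slide":[-0.02,0,0.05],"delta_rot":[0,0,0],"fingers":-1},{"slide":[0,0,0],"delta_rot":[0,0,0],"fingers":-1}])

```text
time_s: 6.82
tcp_pos: [0.5627, 0.1296, 0.0754]
eef_rot: [179.9, -0.0, -81.3]
contact_force: [-0.4, -0.3, -0.8]
gripper_width: 0.0006
gripper_force: 0.0
```

Emit:
play_rows(rows=[{"slide":[-0.02,0,0.04],"delta_rot":[0,0,0],"fingers":-1},{"slide":[0,0,0.03],"delta_rot":[0,0,0],"fingers":-1},{"slide":[0,0,0],"delta_rot":[0,0,0],"fingers":-1}])

```text
time_s: 7.2
tcp_pos: [0.563, 0.1325, 0.0655]
eef_rot: [179.9, -0.0, -81.3]
contact_force: [0.5, 1.1, -0.9]
gripper_width: 0.0005
gripper_force: 0.0
```

Emit:
play_rows(rows=[{"slide":[0,0,0.02],"delta_rot":[0,0,0],"fingers":-1},{"slide":[0,0,0.02],"delta_rot":[0,0,0],"fingers":-1},{"slide":[0,0,0],"delta_rot":[0,0,0],"fingers":-1}])

```text
time_s: 7.58
tcp_pos: [0.5632, 0.1327, 0.0598]
eef_rot: [180.0, -0.0, -81.3]
contact_force: [0.0, 0.5, 0.4]
gripper_width: 0.0005
gripper_force: 0.0
```

Emit:
play_rows(rows=[{"slide":[0,0,0.02],"delta_rot":[0,0,0],"fingers":-1},{"slide":[0,0,0.02],"delta_rot":[0,0,0],"fingers":-1},{"slide":[0,0,0],"delta_rot":[0,0,0],"fingers":-1}])

```text
time_s: 7.95
tcp_pos: [0.5632, 0.1327, 0.0538]
eef_rot: [180.0, -0.0, -81.3]
contact_force: [0.5, 0.2, 0.2]
gripper_width: 0.0005
gripper_force: 0.0
```

Emit:
play_rows(rows=[{"slide":[0,0,0.015],"delta_rot":[0,0,0],"fingers":-1},{"slide":[0,0,0.015],"delta_rot":[0,0,0],"fingers":-1},{"slide":[0,0,0],"delta_rot":[0,0,0],"fingers":-1}])

```text
time_s: 8.32
tcp_pos: [0.5636, 0.1331, 0.0513]
eef_rot: [-179.9, 0.0, -81.3]
contact_force: [-6.9, 0.5, 16.8]
gripper_width: 0.0002
gripper_force: 8.2
```

The lever is at its end stop (17 N at the level height). Next I rise and go behind the plate.

Emit:
play_rows(rows=[{"slide":[0,0,-0.3],"delta_rot":[0,0,0],"fingers":-1},{"slide":[0,0,-0.4],"delta_rot":[0,0,0],"fingers":-1},{"slide":[0.2,0.137,-0.3],"delta_rot":[0,0,0],"fingers":-1},{"slide":[0.21,0.137,0],"delta_rot":[0,0,0],"fingers":-1},{"slide":[0.21,0.137,0],"delta_rot":[0,0,0],"fingers":-1},{"slide":[0.21,0.137,0],"delta_rot":[0,0,0],"fingers":-1},{"slide":[0.2,0.137,0],"delta_rot":[0,0,0],"fingers":-1},{"slide":[0,0,0],"delta_rot":[0,0,0],"fingers":-1}])

```text
time_s: 9.32
tcp_pos: [0.484, -0.0371, 0.1998]
eef_rot: [-180.0, 0.0, -81.4]
contact_force: [-0.2, -0.1, -0.7]
gripper_width: 0.0009
gripper_force: 0.0
```

```bash
python3 - <<'E'
from m import *
s=r.get_state();print(s['tcp_pos'],s['eef_rot'],s['contact_force'])
for n,B in(('scene',(215,190,400,330)),('top',(255,160,390,330))):
    c=r.capture(n)
    for nm,f in(('red',red),('yel',yel)):
        try: print(n,nm,*comp(c,f,B)[1:])
        except Exception as e: print(n,nm,e)
    if n=='scene': print(proj(c,[[.563,.1375,.05],[.53,-.028,.102]])); a=cv2.resize(c['image'][150:330,220:420],None,fx=3.3,fy=3.3,interpolation=cv2.INTER_CUBIC); cv2.imwrite('pics/s2.png',a)
E
```

```text
[ 0.48396576 -0.03705676  0.19977337] [-1.79984379e+02  1.05663688e-02 -8.14365839e+01] [-0.24089668 -0.11734477 -0.73572955]
scene red [347 279  21  19 196] [357.25510204 288.18877551]
scene yel [319 202  19  36 322] [328.51863354 217.82608696]
[[361.34683393 284.10423123]
 [334.54288511 215.13056561]]
top red [255 253  11  10  85] [259.24705882 257.61176471]
top yel attempt to get argmax of an empty sequence
```

View pics/s2.png

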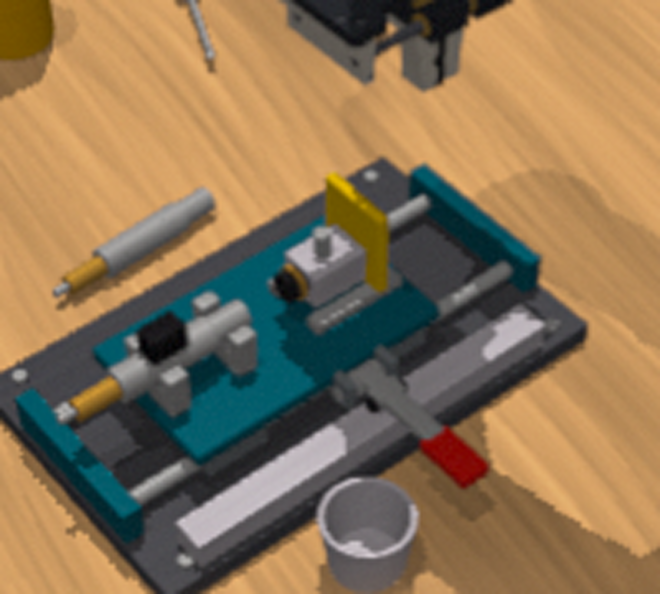

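The lever is down and level, with the tread at about (455,457) in the crop. The plate's pixels have shifted slightly, so I'll check how far the carriage moved.

```bash
python3 - <<'E'
from m import *
a=d['scene'];c=r.capture('scene');B=(215,190,400,330)
pa=comp(a,yel,B)[2];pc=comp(c,yel,B)[2]
A,C=onz(a,pa,.1),onz(c,pc,.1);print(A,C,C-A)
ga,gc=[cv2.cvtColor(x['image'],cv2.COLOR_BGR2GRAY) for x in(a,c)]
def mt(box):
    x0,y0,x1,y1=box;t=ga[y0:y1,x0:x1];w=gc[y0-15:y1+15,x0-15:x1+15]
    m=cv2.matchTemplate(w,t,cv2.TM_CCOEFF_NORMED);_,v,_,l=cv2.minMaxLoc(m);return l[0]-15,l[1]-15,round(v,2)
print('inj',mt((258,236,300,268)),'plate',mt((305,200,345,245)),'endpl',mt((350,198,385,240)),'spare',mt((235,205,290,242)))
h=r.capture('top');g=[cv2.cvtColor(x['image'],cv2.COLOR_BGR2GRAY) for x in(d['top'],h)];ga,gc=g
print('top inj',mt((300,168,335,232)),'coupl',mt((310,240,345,265)))
c=wrist();cv2.imwrite('pics/w1.png',c['image'])
try:
    m,s,ce=comp(c,yel,(0,0,640,300));print(s,ce,onz(c,ce,.134))
except Exception as e:print(e)
E
```

```text
[ 0.53288866 -0.03193438  0.1       ] [ 0.54536553 -0.02898804  0.1       ] [0.01247687 0.00294634 0.        ]
inj (-5, 3, 0.98) plate (-4, 2, 0.91) endpl (0, 0, 0.84) spare (0, 0, 0.96)
top inj (-1, -5, 0.83) coupl (-11, 15, 0.37)
[ 204  189   42   79 2000] [227.4205 231.282 ] [ 0.54138962 -0.03921603  0.134     ]
```

The carriage crept about 12 mm in +x during the wedged push. I'll mend that now: pinch the tread, lift it just enough to free the pad, draw it back 12 mm and lower it again.

```bash
python3 - <<'E'
from m import *
c=r.capture('top');s=r.capture('scene')
m,st,ce=comp(c,red,(235,240,300,275));print(st,ce,onz(c,ce,.05),cv2.minAreaRect(cv2.findNonZero(m)))
m,st,c2=comp(s,red,(300,240,400,330));print(st,c2,onz(s,c2,.05)); d['top']=c;d['scene']=s;print(tri(ce,c2))
g=cv2.cvtColor(c['image'],cv2.COLOR_BGR2GRAY)[205:250,230:270]
q=cv2.HoughCircles(cv2.resize(cv2.medianBlur(g,3),None,fx=4,fy=4),cv2.HOUGH_GRADIENT,1,200,param1=80,param2=15,minRadius=40,maxRadius=68)
if q is not None:
    u=q[0,0]/4;print(u,onz(c,(u[0]+230,u[1]+205),.05))
from plan import plan
E
```

```text
[249 253  17  11 136] [256.19852941 258.125     ] [0.57297063 0.144194   0.05      ] ((256.4053955078125, 257.93243408203125), (8.877545356750488, 15.946702003479004), 80.53767395019531)
[347 279  21  19 196] [357.28061224 288.2244898 ] [0.57662903 0.14241515 0.05      ]
(array([0.57465876, 0.14312075, 0.04935825]), np.float64(0.004022612675006837))
```

Emit:
play_rows(rows=[{"slide":[-0.21,-0.155,0],"delta_rot":[0,0,0],"fingers":-0.18},{"slide":[-0.21,-0.155,0],"delta_rot":[0,0,0],"fingers":-0.18},{"slide":[-0.21,-0.155,0],"delta_rot":[0,0,0],"fingers":-0.18},{"slide":[-0.21,-0.155,0],"delta_rot":[0,0,0],"fingers":-0.18},{"slide":[-0.21,-0.155,0],"delta_rot":[0,0,0],"fingers":-0.18},{"slide":[0,0,0.33],"delta_rot":[0,0,0],"fingers":-0.18},{"slide":[0,0,0.33],"delta_rot":[0,0,0],"fingers":-0.18},{"slide":[0,0,0],"delta_rot":[0,0,0],"fingers":-0.18}])

```text
time_s: 10.68
tcp_pos: [0.5737, 0.137, 0.0968]
eef_rot: [179.6, -0.2, -81.3]
contact_force: [-1.1, -0.1, 0.3]
gripper_width: 0.0362
gripper_force: 0.0
```

```bash
python3 - <<'E'
from m import *
s=r.get_state();print(s['tcp_pos'],s['gripper_width'])
c=wrist();cv2.imwrite('pics/w2.png',c['image']);print(proj(c,[[.574,.143,.052]]))
E
```

```text
[0.57367004 0.13702485 0.09680028] 0.03617471424578586
[[320.26103404 274.65956046]]
```

View pics/w2.png

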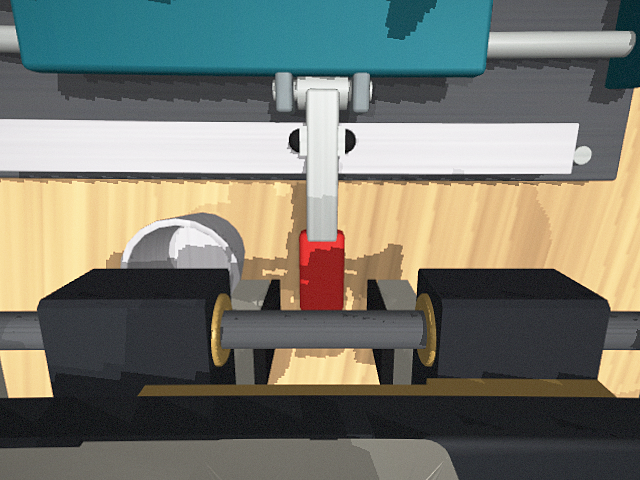

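The tread is centred between the fingers at (322,270). The cup's rim edge is at (243,265), close to the left finger, so I'll compute that clearance.

```bash
python3 - <<'E'
from m import *
s=r.get_state();c=wrist()
R=Ro.from_euler('xyz',s['eef_rot'],degrees=True)
for uv,z in(((243,265),.05),((123,262),.05),((185,220),.05),((300,232),.052),((344,232),.052),((322,236),.052)): print(uv,((R.inv().apply(onz(c,uv,z)-s['tcp_pos']))*1000).round(1))
E
```

```text
(243, 265) [ -2.2 -43.3  49.6]
(123, 262) [  -0.3 -107.2   49.4]
(185, 220) [ 22.6 -72.3  49.5]
(300, 232) [ 16.6 -12.2  47.7]
(344, 232) [16.6 10.9 47.8]
(322, 236) [14.5 -0.7 47.8]
```

Emit:
play_rows(rows=[{"slide":[0,-0.004,0],"delta_rot":[0,0,0],"fingers":-0.32},{"slide":[0,0,0.1],"delta_rot":[0,0,0],"fingers":-0.32},{"slide":[0,0,0.1],"delta_rot":[0,0,0],"fingers":-0.32},{"slide":[0,0,0.1],"delta_rot":[0,0,0],"fingers":-0.32},{"slide":[0,0,0.1],"delta_rot":[0,0,0],"fingers":-0.32},{"slide":[0,0,0.04],"delta_rot":[0,0,0],"fingers":-0.32},{"slide":[0,0,0],"delta_rot":[0,0,0],"fingers":-0.32}])

```text
time_s: 11.65
tcp_pos: [0.5766, 0.1377, 0.0339]
eef_rot: [179.9, -0.0, -81.3]
contact_force: [1.2, -0.3, -0.8]
gripper_width: 0.0296
gripper_force: 0.0
```

Emit:
play_rows(rows=[{"slide":[0,0,0],"delta_rot":[0,0,0],"fingers":-1},{"slide":[0,0,0],"delta_rot":[0,0,0],"fingers":-1},{"slide":[0,0,0],"delta_rot":[0,0,0],"fingers":-1}], squeeze=25)

```text
time_s: 12.02
tcp_pos: [0.5745, 0.1374, 0.0342]
eef_rot: [179.8, -0.0, -81.4]
contact_force: [-6.5, 1.7, -0.5]
gripper_width: 0.024
gripper_force: 25.0
```

Emit:
play_rows(rows=[{"slide":[0,0.01,-0.04],"delta_rot":[0,0,0],"fingers":-1},{"slide":[0.003,0,-0.04],"delta_rot":[0,0,0],"fingers":-1},{"slide":[0.007,0,-0.03],"delta_rot":[0,0,0],"fingers":-1},{"slide":[0,0,0],"delta_rot":[0,0,0],"fingers":-1}])

```text
time_s: 12.52
tcp_pos: [0.5753, 0.1355, 0.0515]
eef_rot: [180.0, -0.0, -81.3]
contact_force: [-1.6, -5.6, -6.4]
gripper_width: 0.0236
gripper_force: 25.0
```

Emit:
play_rows(rows=[{"slide":[0.003,0.03,-0.01],"delta_rot":[0,0,0],"fingers":-1},{"slide":[0.003,0.03,0],"delta_rot":[0,0,0],"fingers":-1},{"slide":[0,0.02,0],"delta_rot":[0,0,0],"fingers":-1},{"slide":[0,0,0],"delta_rot":[0,0,0],"fingers":-1}])

```text
time_s: 13.02
tcp_pos: [0.5638, 0.1335, 0.0529]
eef_rot: [-180.0, 0.0, -81.3]
contact_force: [-0.2, -3.1, -5.8]
gripper_width: 0.0237
gripper_force: 25.0
```

```bash
cat > disp.py <<'E'
from m import *
ga,gc=[cv2.cvtColor(x['image'],cv2.COLOR_BGR2GRAY) for x in(d['scene'],r.capture('scene'))]
def mt(box):
    x0,y0,x1,y1=box;f=8;up=lambda i:cv2.resize(i,None,fx=f,fy=f,interpolation=cv2.INTER_CUBIC)
    m=cv2.matchTemplate(up(gc[y0-8:y1+8,x0-8:x1+8]),up(ga[y0:y1,x0:x1]),cv2.TM_CCOEFF_NORMED);_,v,_,l=cv2.minMaxLoc(m)
    u=np.array([(x0+x1)/2,(y0+y1)/2]);e=np.array([l[0]/f-8,l[1]/f-8])
    D=onz(d['scene'],u+e,.085)-onz(d['scene'],u,.085);return e,round(v,2),'mm',(D@[.9885,.151,0]*1000).round(1),(D@[-.151,.9885,0]*1000).round(1)
print('inj',mt((258,236,300,268)),'\nplate',mt((316,198,345,240)),'\nfixed',mt((220,262,240,295)))
E
python3 disp.py
```

```text
inj (array([-0.375,  0.25 ]), 1.0, 'mm', np.float64(1.1), np.float64(0.1)) 
plate (array([-0.625,  0.125]), 0.69, 'mm', np.float64(1.4), np.float64(-0.6)) 
fixed (array([0., 0.]), 1.0, 'mm', np.float64(0.0), np.float64(0.0))
```

The carriage is back within about 1 mm. Now I lower the lever to lock, then let go.

Emit:
play_rows(rows=[{"slide":[-0.003,0.006,0.03],"delta_rot":[0,0,0],"fingers":-1},{"slide":[-0.005,0,0.04],"delta_rot":[0,0,0],"fingers":-1},{"slide":[-0.003,0,0.04],"delta_rot":[0,0,0],"fingers":-1},{"slide":[-0.003,0,0.02],"delta_rot":[0,0,0],"fingers":-1},{"slide":[0,0,0],"delta_rot":[0,0,0],"fingers":-1}])

```text
time_s: 13.7
tcp_pos: [0.5635, 0.1361, 0.0342]
eef_rot: [-179.9, 0.0, -81.3]
contact_force: [-4.5, 2.2, 12.5]
gripper_width: 0.0235
gripper_force: 25.0
```

```bash
python3 disp.py
```

```text
inj (array([-0.375,  0.25 ]), 1.0, 'mm', np.float64(1.1), np.float64(0.1)) 
plate (array([-0.625,  0.125]), 0.72, 'mm', np.float64(1.4), np.float64(-0.6)) 
fixed (array([0., 0.]), 1.0, 'mm', np.float64(0.0), np.float64(0.0))
```

Emit:
play_rows(rows=[{"slide":[0,0,0],"delta_rot":[0,0,0],"fingers":-0.32},{"slide":[0,0,0],"delta_rot":[0,0,0],"fingers":-0.32},{"slide":[0,0,-0.2],"delta_rot":[0,0,0],"fingers":-0.32},{"slide":[0,0,-0.4],"delta_rot":[0,0,0],"fingers":-0.32},{"slide":[0,0,-0.4],"delta_rot":[0,0,0],"fingers":-1}])

```text
time_s: 14.38
tcp_pos: [0.5624, 0.1351, 0.1842]
eef_rot: [179.9, -0.0, -81.3]
contact_force: [1.6, 0.2, -0.2]
gripper_width: 0.0241
gripper_force: 0.0
```

Emit:
play_rows(rows=[{"slide":[0.21,0.14,-0.1],"delta_rot":[0,0,0],"fingers":-1},{"slide":[0.21,0.14,0],"delta_rot":[0,0,0],"fingers":-1},{"slide":[0.21,0.14,0],"delta_rot":[0,0,0],"fingers":-1},{"slide":[0.21,0.14,0],"delta_rot":[0,0,0],"fingers":-1},{"slide":[0.21,0.14,0],"delta_rot":[0,0,0],"fingers":-1},{"slide":[0,0,0],"delta_rot":[0,0,0],"fingers":-1},{"slide":[0,0,0],"delta_rot":[0,0,0],"fingers":-1}])

```text
time_s: 15.25
tcp_pos: [0.4829, -0.0361, 0.1981]
eef_rot: [-180.0, -0.0, -81.3]
contact_force: [-0.8, 0.0, -0.3]
gripper_width: 0.0006
gripper_force: 0.0
```

```bash
python3 disp.py; python3 - <<'E'
from m import *
s=r.get_state();c=wrist();print(s['tcp_pos'],s['contact_force'])
m,st,ce=comp(c,yel,(0,0,640,300));print(st,ce,cv2.boxPoints(cv2.minAreaRect(cv2.findNonZero(m))).round(1).tolist())
print(proj(c,[[.53,-.028,.134],[.54,-.026,.134]]))
c=r.capture('scene');m,st,ce=comp(c,red,(300,240,400,330));print(st,ce)
E
```

```text
inj (array([-0.375,  0.25 ]), 1.0, 'mm', np.float64(1.1), np.float64(0.1)) 
plate (array([-0.375,  0.125]), 0.87, 'mm', np.float64(0.9), np.float64(-0.2)) 
fixed (array([0., 0.]), 1.0, 'mm', np.float64(0.0), np.float64(0.0))
[ 0.48311668 -0.03580544  0.19804171] [-0.42134373  0.03808077  1.05321377]
[ 218  190   38   78 1885] [239.36127321 231.90344828] [[217.10000610351562, 190.89999389648438], [253.39999389648438, 189.6999969482422], [255.89999389648438, 266.8999938964844], [219.6999969482422, 268.1000061035156]]
[[240.4252411  254.42561734]
 [222.66510038 255.20973509]]
[351 276  20  19 188] [361.         285.70744681]
```

Emit:
play_rows(rows=[{"slide":[0.02,0,0.25],"delta_rot":[0,0,0],"fingers":-1},{"slide":[0,0,0.25],"delta_rot":[0,0,0],"fingers":-1},{"slide":[0,0,0.18],"delta_rot":[0,0,0],"fingers":-1},{"slide":[0,0,0],"delta_rot":[0,0,0],"fingers":-1},{"slide":[0,-0.05,0],"delta_rot":[0,0,0],"fingers":-1},{"slide":[0,-0.05,0],"delta_rot":[0,0,0],"fingers":-1},{"slide":[0,-0.02,0],"delta_rot":[0,0,0],"fingers":-1},{"slide":[0,0,0],"delta_rot":[0,0,0],"fingers":-1}])

```text
time_s: 16.4
tcp_pos: [0.5013, -0.0363, 0.0964]
eef_rot: [-180.0, 0.0, -81.3]
contact_force: [-0.0, -1.3, -0.2]
gripper_width: 0.0005
gripper_force: 0.0
```

Emit:
play_rows(rows=[{"slide":[0,-0.02,0],"delta_rot":[0,0,0],"fingers":-1},{"slide":[0,-0.02,0],"delta_rot":[0,0,0],"fingers":-1},{"slide":[0,-0.02,0],"delta_rot":[0,0,0],"fingers":-1},{"slide":[0,-0.02,0],"delta_rot":[0,0,0],"fingers":-1}])

```text
time_s: 16.9
tcp_pos: [0.5129, -0.0345, 0.096]
eef_rot: [180.0, 0.0, -81.3]
contact_force: [-0.8, 0.3, -0.1]
gripper_width: 0.0002
gripper_force: 0.0
```

Emit:
play_rows(rows=[{"slide":[0,-0.02,0],"delta_rot":[0,0,0],"fingers":-1},{"slide":[0,-0.02,0],"delta_rot":[0,0,0],"fingers":-1},{"slide":[0,-0.02,0],"delta_rot":[0,0,0],"fingers":-1}])

```text
time_s: 17.27
tcp_pos: [0.52, -0.0336, 0.0959]
eef_rot: [179.8, -0.0, -81.3]
contact_force: [-7.1, 1.6, 5.2]
gripper_width: 0.0007
gripper_force: 4.1
```

Emit:
play_rows(rows=[{"slide":[0,-0.02,0],"delta_rot":[0,0,0],"fingers":-1},{"slide":[0,-0.02,0],"delta_rot":[0,0,0],"fingers":-1},{"slide":[0,-0.02,0],"delta_rot":[0,0,0],"fingers":-1}])

```text
time_s: 17.65
tcp_pos: [0.5288, -0.0323, 0.0959]
eef_rot: [179.8, -0.0, -81.3]
contact_force: [-7.7, 0.1, 6.3]
gripper_width: 0.0003
gripper_force: 4.1
```

```bash
python3 disp.py
```

```text
inj (array([-0.375,  0.25 ]), 0.98, 'mm', np.float64(1.1), np.float64(0.1)) 
plate (array([8., 8.]), 0.2, 'mm', np.float64(2.5), np.float64(31.4)) 
fixed (array([0., 0.]), 1.0, 'mm', np.float64(0.0), np.float64(0.0))
```

Emit:
play_rows(rows=[{"slide":[0,-0.02,0],"delta_rot":[0,0,0],"fingers":-1},{"slide":[0,-0.015,0],"delta_rot":[0,0,0],"fingers":-1},{"slide":[0,-0.015,0],"delta_rot":[0,0,0],"fingers":-1}])

```text
time_s: 18.08
tcp_pos: [0.5362, -0.0312, 0.0959]
eef_rot: [179.8, -0.0, -81.3]
contact_force: [-7.3, 0.9, 7.0]
gripper_width: 0.0004
gripper_force: 4.1
```

Emit:
play_rows(rows=[{"slide":[0,-0.01,0],"delta_rot":[0,0,0],"fingers":-1},{"slide":[0,-0.01,0],"delta_rot":[0,0,0],"fingers":-1}])

```text
time_s: 18.32
tcp_pos: [0.5392, -0.0307, 0.0959]
eef_rot: [179.8, -0.0, -81.3]
contact_force: [-6.8, -0.5, 5.4]
gripper_width: 0.0008
gripper_force: 4.0
```

Emit:
play_rows(rows=[{"slide":[0,-0.01,0],"delta_rot":[0,0,0],"fingers":-1},{"slide":[0,-0.01,0],"delta_rot":[0,0,0],"fingers":-1}])

```text
time_s: 18.58
tcp_pos: [0.5421, -0.0303, 0.0959]
eef_rot: [179.8, -0.0, -81.3]
contact_force: [-7.6, -0.9, 5.9]
gripper_width: 0.0011
gripper_force: 4.0
```

Emit:
play_rows(rows=[{"slide":[0,-0.007,0],"delta_rot":[0,0,0],"fingers":-1},{"slide":[0,-0.007,0],"delta_rot":[0,0,0],"fingers":-1}])

```text
time_s: 18.82
tcp_pos: [0.5442, -0.03, 0.0959]
eef_rot: [179.8, -0.0, -81.3]
contact_force: [-7.0, 0.4, 5.8]
gripper_width: 0.0002
gripper_force: 4.0
```

Emit:
play_rows(rows=[{"slide":[0,-0.007,0],"delta_rot":[0,0,0],"fingers":-1},{"slide":[0,-0.007,0],"delta_rot":[0,0,0],"fingers":-1}])

```text
time_s: 19.08
tcp_pos: [0.5462, -0.0297, 0.0959]
eef_rot: [179.8, -0.0, -81.3]
contact_force: [-6.5, -0.4, 5.8]
gripper_width: 0.0008
gripper_force: 4.0
```

Emit:
play_rows(rows=[{"slide":[0,-0.005,0],"delta_rot":[0,0,0],"fingers":-1},{"slide":[0,-0.005,0],"delta_rot":[0,0,0],"fingers":-1}])

```text
time_s: 19.32
tcp_pos: [0.5477, -0.0294, 0.0959]
eef_rot: [179.8, -0.0, -81.3]
contact_force: [-7.1, -0.1, 5.1]
gripper_width: 0.0001
gripper_force: 4.0
```

Emit:
play_rows(rows=[{"slide":[0,-0.006,0],"delta_rot":[0,0,0],"fingers":-1},{"slide":[0,-0.006,0],"delta_rot":[0,0,0],"fingers":-1}])

```text
time_s: 19.58
tcp_pos: [0.5487, -0.0293, 0.0959]
eef_rot: [179.7, -0.0, -81.3]
contact_force: [-11.5, 0.9, 9.6]
gripper_width: 0.0003
gripper_force: 6.4
```

Emit:
play_rows(rows=[{"slide":[0,-0.006,0],"delta_rot":[0,0,0],"fingers":-1}])

```text
time_s: 19.7
tcp_pos: [0.5491, -0.0293, 0.0959]
eef_rot: [179.7, -0.0, -81.3]
contact_force: [-13.7, 0.7, 12.7]
gripper_width: 0.0005
gripper_force: 7.5
```

Emit:
play_rows(rows=[{"slide":[0,-0.006,0],"delta_rot":[0,0,0],"fingers":-1}])

```text
time_s: 19.82
tcp_pos: [0.5495, -0.0293, 0.0958]
eef_rot: [179.6, -0.0, -81.4]
contact_force: [-15.6, 1.1, 13.0]
gripper_width: 0.0005
gripper_force: 8.5
```

Emit:
play_rows(rows=[{"slide":[0,0,-0.008],"delta_rot":[0,0,0],"fingers":-1}])

```text
time_s: 19.95
tcp_pos: [0.5493, -0.0292, 0.0962]
eef_rot: [179.6, 0.0, -81.4]
contact_force: [-8.4, -0.4, -2.1]
gripper_width: 0.0004
gripper_force: 3.8
```

Emit:
play_rows(rows=[{"slide":[0,-0.004,0],"delta_rot":[0,0,0],"fingers":-1}])

```text
time_s: 20.08
tcp_pos: [0.5494, -0.0292, 0.096]
eef_rot: [179.5, 0.0, -81.4]
contact_force: [-13.1, 0.8, 6.3]
gripper_width: 0.0005
gripper_force: 7.1
```

Emit:
play_rows(rows=[{"slide":[0,-0.005,-0.002],"delta_rot":[0,0,0],"fingers":-1}])

```text
time_s: 20.2
tcp_pos: [0.5494, -0.0292, 0.0961]
eef_rot: [179.5, 0.0, -81.4]
contact_force: [-15.1, 1.4, 5.8]
gripper_width: 0.0003
gripper_force: 7.7
```

Emit:
play_rows(rows=[{"slide":[0,0,0],"delta_rot":[0,0,0],"fingers":-1}])

```text
time_s: 20.32
tcp_pos: [0.5494, -0.0292, 0.0961]
eef_rot: [179.5, 0.0, -81.4]
contact_force: [-14.7, 0.2, 5.6]
gripper_width: 0.0002
gripper_force: 7.3
```

Emit:
play_rows(rows=[{"slide":[0,-0.006,-0.002],"delta_rot":[0,0,0],"fingers":-1}])

```text
time_s: 20.45
tcp_pos: [0.5496, -0.0292, 0.0961]
eef_rot: [179.4, 0.0, -81.4]
contact_force: [-16.1, -0.3, 5.4]
gripper_width: 0.0002
gripper_force: 8.3
```

Emit:
play_rows(rows=[{"slide":[0,-0.004,-0.001],"delta_rot":[0,0,0],"fingers":-1},{"slide":[0,0,0],"delta_rot":[0,0,0],"fingers":-1}])

```text
time_s: 20.7
tcp_pos: [0.5498, -0.0292, 0.0961]
eef_rot: [179.3, 0.0, -81.4]
contact_force: [-16.4, 0.6, 6.1]
gripper_width: 0.0006
gripper_force: 8.5
```

Emit:
play_rows(rows=[{"slide":[0,-0.006,-0.001],"delta_rot":[0,0,0],"fingers":-1},{"slide":[0,0,0],"delta_rot":[0,0,0],"fingers":-1}])

```text
time_s: 20.95
tcp_pos: [0.5502, -0.0291, 0.0961]
eef_rot: [179.3, 0.0, -81.4]
contact_force: [-17.7, 1.2, 6.3]
gripper_width: 0.0005
gripper_force: 9.3
```

17.7 N reached. I'll hold briefly, then back off.

Emit:
play_rows(rows=[{"slide":[0,0,0],"delta_rot":[0,0,0],"fingers":-1},{"slide":[0,0,0],"delta_rot":[0,0,0],"fingers":-1},{"slide":[0,0.03,0],"delta_rot":[0,0,0],"fingers":-1},{"slide":[0,0.1,0],"delta_rot":[0,0,0],"fingers":-1},{"slide":[0,0.2,0],"delta_rot":[0,0,0],"fingers":-1},{"slide":[0,0,-0.3],"delta_rot":[0,0,0],"fingers":-1},{"slide":[0,0,-0.3],"delta_rot":[0,0,0],"fingers":-1},{"slide":[0,0,0],"delta_rot":[0,0,0],"fingers":-1}])

```text
time_s: 21.95
tcp_pos: [0.5101, -0.0349, 0.1923]
eef_rot: [-179.5, 0.0, -81.3]
contact_force: [0.6, 0.1, 0.2]
gripper_width: 0.0006
gripper_force: 0.0
```

```bash
python3 disp.py; python3 - <<'E'
from m import *
from plan import plan
s=r.get_state();print(s['tcp_pos'],s['eef_rot'],s['contact_force'])
c=r.capture('scene');print(comp(c,red,(300,240,400,330))[1:])
cv2.imwrite('pics/s3.png',cv2.resize(c['image'][180:330,220:420],None,fx=4,fy=4,interpolation=cv2.INTER_CUBIC))
plan([.5635,.1365,.19],-81.3,5)
E
```

```text
inj (array([-0.375,  0.25 ]), 0.98, 'mm', np.float64(1.1), np.float64(0.1)) 
plate (array([0.25, 0.25]), 0.55, 'mm', np.float64(0.1), np.float64(1.0)) 
fixed (array([0., 0.]), 1.0, 'mm', np.float64(0.0), np.float64(0.0))
[ 0.50877046 -0.03498118  0.19013649] [-1.79711605e+02  4.09279865e-02 -8.13046600e+01] [-0.06847442 -1.43954329 -1.30313872]
(array([351, 276,  20,  19, 185], dtype=int32), array([360.9027027 , 285.62162162]))
[-0.215, -0.108, -0.001] [-0.01, 0.0, -0.0]
[-0.215, -0.108, -0.001] [-0.01, 0.0, -0.0]
[-0.215, -0.108, -0.002] [-0.01, 0.0, -0.0]
[-0.215, -0.108, -0.002] [-0.01, 0.0, -0.0]
[-0.215, -0.108, -0.002] [-0.01, 0.0, -0.0]
```

View pics/s3.png

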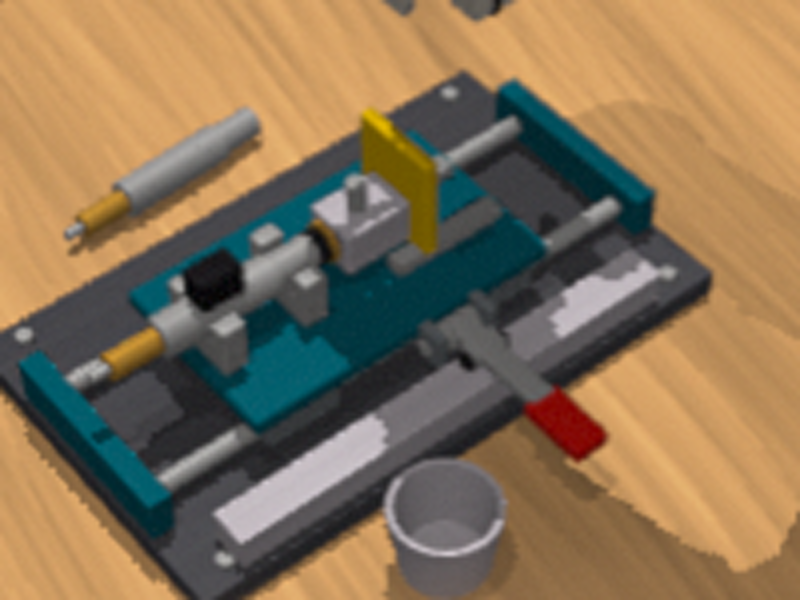

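The seal sits against the injector at about (325,240), the lever is still down with the tread at (568,423), and the carriage held. Now I pinch the tread and flick it up.

Emit:
play_rows(rows=[{"slide":[-0.215,-0.11,0],"delta_rot":[0,0,0],"fingers":-0.25},{"slide":[-0.215,-0.11,0],"delta_rot":[0,0,0],"fingers":-0.25},{"slide":[-0.215,-0.11,0],"delta_rot":[0,0,0],"fingers":-0.25},{"slide":[-0.215,-0.11,0],"delta_rot":[0,0,0],"fingers":-0.25},{"slide":[-0.215,-0.11,0],"delta_rot":[0,0,0],"fingers":-0.25},{"slide":[0,0,0.3],"delta_rot":[0,0,0],"fingers":-0.25},{"slide":[0,0,0.3],"delta_rot":[0,0,0],"fingers":-0.25},{"slide":[0,0,0],"delta_rot":[0,0,0],"fingers":-0.25}])

```text
time_s: 23.05
tcp_pos: [0.5619, 0.135, 0.0939]
eef_rot: [179.5, -0.2, -81.3]
contact_force: [0.5, 0.6, 0.1]
gripper_width: 0.0325
gripper_force: 0.0
```

```bash
python3 - <<'E'
from m import *
s=r.get_state();c=wrist();print(s['tcp_pos'],s['gripper_width'])
R=Ro.from_euler('xyz',s['eef_rot'],degrees=True)
m,st,ce=comp(c,red,(200,150,450,330));print(st)
for u in((st[0],st[1]+8),(st[0]+st[2],st[1]+8),(ce[0],st[1])): print((R.inv().apply(onz(c,u,.052)-s['tcp_pos'])*1000).round(1))
E
```

```text
[0.5619479  0.13501247 0.09388483] 0.032549195654436265
[ 297  232   46   78 3105]
[ 13.9 -13.4  41.8]
[13.8 10.1 42. ]
[18.1 -1.9 41.9]
```

Emit:
play_rows(rows=[{"slide":[-0.012,-0.011,0],"delta_rot":[0,0,0],"fingers":-0.25},{"slide":[0,0,0.15],"delta_rot":[0,0,0],"fingers":-0.25},{"slide":[0,0,0.15],"delta_rot":[0,0,0],"fingers":-0.25},{"slide":[0,0,0.1],"delta_rot":[0,0,0],"fingers":-0.25},{"slide":[0,0,0],"delta_rot":[0,0,0],"fingers":-0.25}])

```text
time_s: 23.72
tcp_pos: [0.5665, 0.1386, 0.0382]
eef_rot: [180.0, -0.0, -81.3]
contact_force: [-0.2, 0.0, 0.9]
gripper_width: 0.0327
gripper_force: 0.0
```

Emit:
play_rows(rows=[{"slide":[0,0,0],"delta_rot":[0,0,0],"fingers":-1},{"slide":[0,0,0],"delta_rot":[0,0,0],"fingers":-1},{"slide":[0,0,0],"delta_rot":[0,0,0],"fingers":-1}], squeeze=20)

```text
time_s: 24.1
tcp_pos: [0.5633, 0.1381, 0.0383]
eef_rot: [179.7, -0.0, -81.4]
contact_force: [-13.3, 3.5, 3.8]
gripper_width: 0.0238
gripper_force: 20.0
```

Emit:
play_rows(rows=[{"slide":[0,0.018,0],"delta_rot":[0,0,0],"fingers":-1},{"slide":[0,0,0],"delta_rot":[0,0,0],"fingers":-1}])

```text
time_s: 24.35
tcp_pos: [0.5632, 0.1381, 0.0387]
eef_rot: [180.0, 0.0, -81.3]
contact_force: [-5.5, 1.0, 1.4]
gripper_width: 0.0235
gripper_force: 20.0
```

Emit:
play_rows(rows=[{"slide":[0.003,0,-0.05],"delta_rot":[0,0,0],"fingers":-1},{"slide":[0.007,0,-0.05],"delta_rot":[0,0,0],"fingers":-1},{"slide":[0.012,0,-0.05],"delta_rot":[0,0,0],"fingers":-1},{"slide":[0.018,0,-0.05],"delta_rot":[0,0,0],"fingers":-1}])

```text
time_s: 24.85
tcp_pos: [0.5647, 0.1318, 0.0689]
eef_rot: [180.0, -0.0, -81.3]
contact_force: [-1.8, -2.1, -4.6]
gripper_width: 0.024
gripper_force: 20.0
```

Emit:
play_rows(rows=[{"slide":[0.022,0,-0.05],"delta_rot":[0,0,0],"fingers":-1},{"slide":[0.027,0,-0.05],"delta_rot":[0,0,0],"fingers":-1},{"slide":[0.032,0,-0.045],"delta_rot":[0,0,0],"fingers":-1},{"slide":[0.025,0,-0.03],"delta_rot":[0,0,0],"fingers":-1},{"slide":[0,0,0],"delta_rot":[0,0,0],"fingers":-1}])

```text
time_s: 25.48
tcp_pos: [0.5682, 0.1161, 0.0959]
eef_rot: [-179.9, -0.0, -81.3]
contact_force: [-1.2, -5.8, 4.9]
gripper_width: 0.0238
gripper_force: 20.0
```

```bash
python3 disp.py
```

```text
inj (array([-1.125,  0.625]), 0.99, 'mm', np.float64(3.0), np.float64(-0.1)) 
plate (array([-4.5 ,  3.25]), 0.37, 'mm', np.float64(14.7), np.float64(1.5)) 
fixed (array([0., 0.]), 1.0, 'mm', np.float64(0.0), np.float64(0.0))
```

Emit:
play_rows(rows=[{"slide":[0.012,0.009,-0.02],"delta_rot":[0,0,0],"fingers":-1},{"slide":[0.01,0.01,-0.02],"delta_rot":[0,0,0],"fingers":-1},{"slide":[0,0,0],"delta_rot":[0,0,0],"fingers":-1},{"slide":[0,0,0],"delta_rot":[0,0,0],"fingers":0},{"slide":[0,0,0],"delta_rot":[0,0,0],"fingers":0},{"slide":[0,0,0],"delta_rot":[0,0,0],"fingers":0}])

```text
time_s: 26.28
tcp_pos: [0.5651, 0.1133, 0.1005]
eef_rot: [-180.0, 0.0, -81.3]
contact_force: [-0.4, 0.9, -0.5]
gripper_width: 0.0427
gripper_force: 0.0
```

Emit:
play_rows(rows=[{"slide":[0,0,-0.1],"delta_rot":[0,0,0],"fingers":0},{"slide":[0,0,-0.3],"delta_rot":[0,0,0],"fingers":0},{"slide":[0,0,-0.4],"delta_rot":[0,0,0],"fingers":0},{"slide":[0,0,-0.4],"delta_rot":[0,0,0],"fingers":0},{"slide":[0.3,0.2,0],"delta_rot":[0,0,0],"fingers":0},{"slide":[0.3,0.2,0],"delta_rot":[0,0,0],"fingers":0},{"slide":[0.3,0.2,0],"delta_rot":[0,0,0],"fingers":0},{"slide":[0,0,0],"delta_rot":[0,0,0],"fingers":0}])

```text
time_s: 27.28
tcp_pos: [0.4948, -0.0366, 0.2823]
eef_rot: [-179.9, 0.0, -81.5]
contact_force: [-0.2, 1.0, -0.3]
gripper_width: 0.0435
gripper_force: 0.0
```

```bash
python3 disp.py; python3 - <<'E'
from m import *
s=r.get_state();print(s['tcp_pos'],s['contact_force'])
c=r.capture('scene');print(comp(c,red,(300,230,400,330))[1:])
cv2.imwrite('pics/s4.png',cv2.resize(c['image'][180:330,220:420],None,fx=4,fy=4,interpolation=cv2.INTER_CUBIC))
E
```

```text
inj (array([ 0.25 , -0.125]), 0.99, 'mm', np.float64(-0.6), np.float64(0.1)) 
plate (array([-8.   ,  4.875]), 0.45, 'mm', np.float64(24.2), np.float64(0.4)) 
fixed (array([0., 0.]), 1.0, 'mm', np.float64(0.0), np.float64(0.0))
[ 0.49573903 -0.03539257  0.28205922] [ 0.14606325 -0.02936629  0.16871113]
(array([344, 250,  18,  11, 112], dtype=int32), array([352.39285714, 254.96428571]))
```

View pics/s4.png

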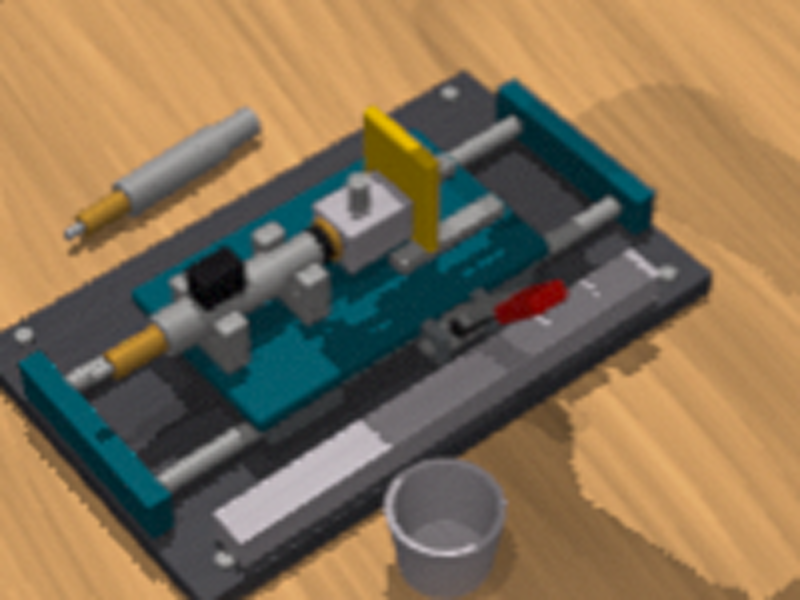

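The lever is fully up, with the tread at (533,298) in the crop and its centroid equal to the start. The carriage is within 1 mm of where it began, the seal is on the inlet and the robot is clear. I'm handing in.

```bash
python3 -c "
from plant import r
print(r.close_job())"
```

```text
the job is handed in; nothing more can be done
None
```

The job is handed in: brake locked, coupling pressed on at about 17.7 N (no reading above that), lever released; but my first press on the lever wedged (about 40 N down, 49 N total at the fingertips) and rolled the carriage about 12 mm, over the 1 cm allowed, so I lifted the lever part-way, drew it back and re-locked before coupling, and it ended within about 1 mm of its start.

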